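# Find the softest seat spring and push its tag down

## Task

Three salvaged seat-spring units stand in a row in the repair corner. With the fingertips press each black seat pad in turn, from the robot's left to its right, far enough to feel its spring, and let it come up again; then push the wooden tag of the softest one fully down onto its holder. Leave the other two tags up, and do not pick up or shift the tin, the mug or the brush.

Things in the scene. Friction and masses are not known exactly. Their poses are not given: they have to be found in the camera images.
- base_left: Plywood base, 165 x 100 x 18 mm, fixed, the left one of a row seen by the robot (left = +y). Origin: centre of its underside, 3 mm above the table on a thin mat; x along its length from pad to tag, z up. It carries one seat-spring unit: a pad (axis at x = -30 mm, y = 0) and a tag (x = +56 mm, y = 0). The units look alike; which is on which base changes.
- left_pad (a point): Point fixed to base_left: centre of the top face of its round black pad while the pad is up, 79 mm above the table. The pad is 84 mm across (flat top 64 mm across) and 18 mm thick.
- left_tag (a point): Point fixed to base_left: centre of the top face of its tag when fully up, 81 mm above the table (56 mm when fully down). The tag is a pale wooden T-shaped slide, its flat head 26 mm (base x) by 44 mm (base y), 8 mm thick; fully down it lies on its dark holder. 31 mm of free space between head and pad.
- base_middle: Plywood base, 165 x 100 x 18 mm, fixed, the middle one of a row seen by the robot (left = +y). Origin: centre of its underside, 3 mm above the table on a thin mat; x along its length from pad to tag, z up. It carries one seat-spring unit: a pad (axis at x = -30 mm, y = 0) and a tag (x = +56 mm, y = 0). The units look alike; which is on which base changes.
- middle_pad (a point): Point fixed to base_middle: centre of the top face of its round black pad while the pad is up, 79 mm above the table. The pad is 84 mm across (flat top 64 mm across) and 18 mm thick.
- middle_tag (a point): Point fixed to base_middle: centre of the top face of its tag when fully up, 81 mm above the table (56 mm when fully down). The tag is a pale wooden T-shaped slide, its flat head 26 mm (base x) by 44 mm (base y), 8 mm thick; fully down it lies on its dark holder. 31 mm of free space between head and pad.
- base_right: Plywood base, 165 x 100 x 18 mm, fixed, the right one of a row seen by the robot (left = +y). Origin: centre of its underside, 3 mm above the table on a thin mat; x along its length from pad to tag, z up. It carries one seat-spring unit: a pad (axis at x = -30 mm, y = 0) and a tag (x = +56 mm, y = 0). The units look alike; which is on which base changes.
- right_pad (a point): Point fixed to base_right: centre of the top face of its round black pad while the pad is up, 79 mm above the table. The pad is 84 mm across (flat top 64 mm across) and 18 mm thick.
- right_tag (a point): Point fixed to base_right: centre of the top face of its tag when fully up, 81 mm above the table (56 mm when fully down). The tag is a pale wooden T-shaped slide, its flat head 26 mm (base x) by 44 mm (base y), 8 mm thick; fully down it lies on its dark holder. 31 mm of free space between head and pad.
- pad_a (a joint): How far the pad of unit a is pressed, in m: 0 up, 0.020 at its stop. It goes straight down and springs back. Which base carries unit a is not told. All three springs start to give at about 1 N; at 10 mm the softest takes about 3 N, the next 6 N and the stiffest 10 N, rising evenly.
- tag_a (a joint): How far the tag of unit a (the unit of pad_a) is pushed down, in m: 0 fully up, 0.025 fully down. It starts 0 to 0.004 down, slides straight down against about 3 N of friction and stays where it is left.
- pad_b (a joint): How far the pad of unit b is pressed, in m: 0 up, 0.020 at its stop. It goes straight down and springs back. Which base carries unit b is not told. All three springs start to give at about 1 N; at 10 mm the softest takes about 3 N, the next 6 N and the stiffest 10 N, rising evenly.
- tag_b (a joint): How far the tag of unit b (the unit of pad_b) is pushed down, in m: 0 fully up, 0.025 fully down. It starts 0 to 0.004 down, slides straight down against about 3 N of friction and stays where it is left.
- pad_c (a joint): How far the pad of unit c is pressed, in m: 0 up, 0.020 at its stop. It goes straight down and springs back. Which base carries unit c is not told. All three springs start to give at about 1 N; at 10 mm the softest takes about 3 N, the next 6 N and the stiffest 10 N, rising evenly.
- tag_c (a joint): How far the tag of unit c (the unit of pad_c) is pushed down, in m: 0 fully up, 0.025 fully down. It starts 0 to 0.004 down, slides straight down against about 3 N of friction and stays where it is left.
- tin: Bystander: small paint tin, 60 mm across, 62 mm high; origin at the centre of its underside.
- mug: Bystander: white mug, 76 mm across, 85 mm high; origin at the centre of its underside.
- brush: Bystander: paint brush 200 mm long lying on the table to the right of the units; origin under its middle.
Mind the look-alikes: they are no part of the job. What is shaped like the base_right but blue or grey is not meant.

How it is judged:
On the way, in this order (a step that is already met when the one before it is completed fails the run):
1. the left pad is pressed at least 3 mm, the fingers being over it (value of joint any of pad_a, pad_b, pad_c above 0.003 m and horizontal distance between the grasp point and left_pad below 0.07 m), for 0.05 s.
2. then the middle pad is pressed at least 3 mm, the fingers being over it (value of joint any of pad_a, pad_b, pad_c above 0.003 m and horizontal distance between the grasp point and middle_pad below 0.07 m), for 0.05 s.
3. then the right pad is pressed at least 3 mm, the fingers being over it (value of joint any of pad_a, pad_b, pad_c above 0.003 m and horizontal distance between the grasp point and right_pad below 0.07 m), for 0.05 s.
4. then the tag of the softest unit (c) is pushed down (value of joint tag_c above 0.022 m), for 0.2 s.
At the end, for the whole second after the job is handed in: The softest unit's tag is fully down (at least 22 of its 25 mm), the other two tags are up (less than 10 mm down), all pads are back up (within 2 mm), and tin, mug and brush are within 30 mm of where they stood (value of joint tag_c above 0.022 m and value of joint each of tag_a, tag_b below 0.01 m and value of joint each of pad_a, pad_b, pad_c below 0.002 m and distance of each of tin, mug, brush from where it was at the start of the episode below 0.03 m); the robot touches nothing.
It fails at once if the tag of a stiffer unit is pushed down 10 mm or more (value of joint any of tag_a, tag_b above 0.01 m).
It fails at once if the tin, mug or brush is lifted or shifted by more than 30 mm (distance of any of tin, mug, brush from where it was at the start of the episode above 0.03 m).
It also fails if it takes over 51 s, if anything falls off the work surface, if the arm or the gripper's body presses on something with over 40 N, if the wrist force passes 120 N, or if a joint passes its speed limit or range.

## Robot

A 7-joint arm with a two-finger parallel gripper is mounted at the origin on the work surface. World frame = base frame: x ahead of the robot, y to its left, z up, the work surface at z = 0. Lengths are in m, angles in rad, forces in N, time in s.
With the tool pointing down it reaches from about 0.4 to 0.925 m from the base axis. Payload 5.6 kg.
Tool frame: the origin (TCP) lies midway between the tips of the shut fingers; the grasp point (between the pads) lies 19 mm behind it (env.tcp_to_grasp is the distance from the TCP to the grasp point, in m); z points along the fingers, y is the line along which they close (so a half turn about z gives the same grasp; the last joint's range is limited). The gripper opens to 85 mm and grips with 20 to 120 N. Pads are 22 mm wide; open, the fingers measure 114 mm over their backs; the gripper's body (76 mm by 85 mm) begins 54 mm behind the grasp point. The pads swing forward as they close: fully open they stand 13 mm farther back than shut.
Start: joints at [-1.321, 0.468, -0.012, 1.603, 0.006, 1.071, -0.056], TCP at [0.188, 0.622, 0.231] pointing down, gripper open.
Joint ranges: [-2.53, 2.53], [-0.31, 2.02], [-1.57, 1.55], [0.28, 2.44], [-1.29, 4.43], [0.15, 1.84], [-2.92, 2.92]. Speed limits (rad/s): [2.57, 2.57, 3.14, 3.14, 3.14, 3.14, 3.14].

## Interface

Orientations are given as a unit quaternion [w, x, y, z].
In Python, from cell import env, eyes, spotter gives the robot as it stands.
- The arm moves only by the tool jog_arm, never from a script. Its argument "targets" is one flat list of numbers, 5 for each row, row after row: the opening, from 0 (shut) to 1 (fully open), then the shift along the tool's x, y, z as a fraction of full scale, then the turn about the tool's z as a fraction of full scale. A call has 1 to 8 rows; each row shifts and turns the commanded pose from where the row before left it, along the tool's axes as they then stand; what a row does not reach is not made up. Full scale, the value 1, is 0.3 m for a shift and pi rad for a turn. A row lasts 1/12 s, in which the tool goes at most 41.7 mm and 7.16 degrees, less where a joint would pass 70% of its speed; a pose out of reach is approached as far as the arm can. A call with a number of a shift or a turn outside -1 to 1 is refused whole. A call with a gripper value outside its range is refused whole. The fingers move at their own pace and stop on an object; the grip force is fixed at half the most. Time passes only in rows, so rows that do not move let the fingers close. It gives the time, the measured TCP pose, the force, the opening and the grip force at its end, in the units of the state.
- env.get_obs(): the state, without advancing time (a new reading comes with each control period).
- eyes.camera(name): name is "side" or "top" or "wrist"; returns a dict with "img" (400x640x3 uint8, red, green, blue), "fovy" (degrees; the focal length in pixels is half the picture's height over the tangent of half this angle, whatever the lens; pixels are square), "cx", "cy" (the principal point, pixels), "k1" (the pictures are not rectified: a ray, as slopes to the right and down, at radius r is drawn at 1 + k1 r^2 times it, then the intrinsics apply), "position" and "rotation" of the camera in the world. Camera axes: x right, y up, looking along -z (the intrinsics and any distortion apply to the point x, -y, -z); pixel columns grow to the right and rows downward; lengths in m; the calibration is good to about 2 mm. A picture is of the moment at which its call begins. There is no depth.
- env.job_done(): hands the job in; it is judged then, once.
Trained networks look in a picture, given as the dict that the camera call returned (one of the last four; its "shot" number tells which), for a name from the list of things; names that differ only in an ending like _2 or _b are one class to them, and where a whole thing is asked for, a point or a joint stands for the part that bears it (a point fixed in the world has none). Each returns a list of dicts, best first, with "score" (0 to 1); they miss things now and then, are a little off and sometimes report something else, mostly with a low value. They report only what shows in the picture. A call takes as long as a camera call. They do not tell look-alikes from the thing itself.
- spotter.regions_of(picture, thing): "region" (400x640 bool, what is visible of it) and "rect" ([left, top, right, bottom] in pixels, round what is visible of it).
The state is a dict: "clock": time; "joint_positions": joint angles; "dq": joint speeds; "joint_torque": joint torques, N m; "tool_pos": TCP position; "orientation": TCP orientation; "force": force on the tool from outside, world axes, zero at the start; "moment": the same for the moment, N m; "gripper_width": finger opening in m; "finger_force": force on a finger pad.
Only numpy, scipy, OpenCV 4.12 (cv2) and the standard library are available. Lean on these libraries where they do the work, as an engineer would, in place of code of your own. Each camera call takes 0.05 s, during which the arm holds its last target. There are 200 camera calls.

## Working session

There is one attempt and no reset: what is moved stays moved. The work goes in short steps, Python scripts to look and compute and a tool call to move; the robot and the scene stay as the last step left them, time stands still between calls to the robot, and variables do not carry over. Pictures are saved under pics/ and viewed, at most 10 in all, crops included, and the job is handed in when it is done.

Besides the shell and the picture viewer there is one more tool, called after ">>>" as a command line: name --argument value ..., lists and objects as JSON in quotes. jog_arm: Moves the arm, as the interface text tells. Its arguments: {"type":"object","properties":{"targets":{"type":"array"}},"required":["targets"]}

```bash
mkdir -p pics; ls; cat > h.py <<'E'
import numpy as np, cv2
from cell import env, eyes, spotter
def K(p):
    f=200/np.tan(np.radians(p["fovy"])/2); return f
def ray(p,u,v):
    f=K(p); d=np.array([[(u-p["cx"])/f,(v-p["cy"])/f]]); x=d.copy()
    for _ in range(20): x=d/(1+p["k1"]*(x**2).sum())
    R=np.array(p["rotation"]).reshape(3,3)
    return R@np.array([x[0,0],-x[0,1],-1])
def atz(p,u,v,z):
    o=np.array(p["position"]); r=ray(p,u,v); return o+r*(z-o[2])/r[2]
def proj(p,X):
    R=np.array(p["rotation"]).reshape(3,3); c=R.T@(np.array(X)-p["position"])
    x=np.array([c[0],-c[1]])/-c[2]; x=x*(1+p["k1"]*(x@x)); return x*K(p)+[p["cx"],p["cy"]]
def save(n,img): cv2.imwrite("pics/"+n+".png",cv2.cvtColor(img,cv2.COLOR_RGB2BGR))
E
python3 - <<'E'
from h import *
a=eyes.camera("top"); b=eyes.camera("side")
save("top0",a["img"]); save("side0",b["img"])
for p in(a,b):
  print(p["position"],p["fovy"],p["k1"])
  for n in["left_pad","left_tag","base_left","base_right","mug","tin","brush"]:
    print(n,[(np.round(d["score"],2),[int(x) for x in d["rect"]]) for d in spotter.regions_of(p,n)])
o=env.get_obs(); print(o)
E
```

```text
pics
[ 0.35202336 -0.11979103  1.32599232] 47.83952856597369 0.009651512719571898
left_pad []
left_tag [(np.float64(0.91), [195, 167, 240, 219]), (np.float64(0.3), [313, 190, 357, 250])]
base_left [(np.float64(0.69), [194, 169, 243, 223])]
base_right [(np.float64(0.69), [379, 123, 413, 179]), (np.float64(0.66), [381, 259, 422, 321])]
mug [(np.float64(0.84), [304, 117, 335, 146])]
tin [(np.float64(0.61), [224, 115, 243, 144]), (np.float64(0.25), [193, 187, 220, 214]), (np.float64(0.18), [193, 164, 238, 219])]
brush [(np.float64(0.71), [421, 191, 449, 263])]
[-0.03206889 -0.76216737  0.81811099] 49.07999236568985 -0.03233024838406687
left_pad [(np.float64(0.83), [235, 151, 297, 183])]
left_tag [(np.float64(0.59), [234, 153, 301, 183])]
base_left [(np.float64(0.72), [338, 207, 349, 225]), (np.float64(0.61), [234, 152, 297, 187])]
base_right [(np.float64(0.94), [287, 218, 361, 266]), (np.float64(0.92), [265, 290, 354, 367]), (np.float64(0.67), [391, 214, 460, 266])]
mug [(np.float64(0.74), [363, 159, 398, 199])]
tin [(np.float64(0.72), [310, 131, 334, 158])]
brush [(np.float64(0.64), [375, 282, 435, 348]), (np.float64(0.38), [311, 133, 335, 157])]
{'clock': 0.8, 'joint_positions': array([-1.32100317,  0.46745223, -0.01160027,  1.60270844,  0.00597507,
        1.07140023, -0.05627555]), 'dq': array([-0.00243814, -0.00012627,  0.00050636, -0.00019019,  0.00058886,
        0.00035292, -0.00033445]), 'joint_torque': array([ 3.52971083e-04, -5.32162571e+01,  2.16961931e-02, -2.51611233e+01,
        1.15245546e-02,  9.86392515e-04, -1.37734790e-05]), 'tool_pos': array([0.18764382, 0.62233132, 0.23131787]), 'orientation': array([1.21398110e-05, 1.45903178e-01, 9.89298874e-01, 3.21682742e-05]), 'force': array([ 0.25738563, -0.09810465, -0.70051738]), 'moment': array([ 0.02857445, -0.00981266, -0.02307684]), 'finger_force': 0.0, 'gripper_width': 0.08526940651310587}
```

View pics/top0.png

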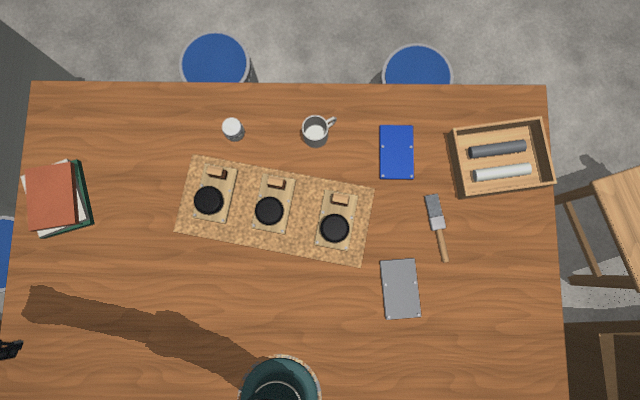

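View pics/side0.png

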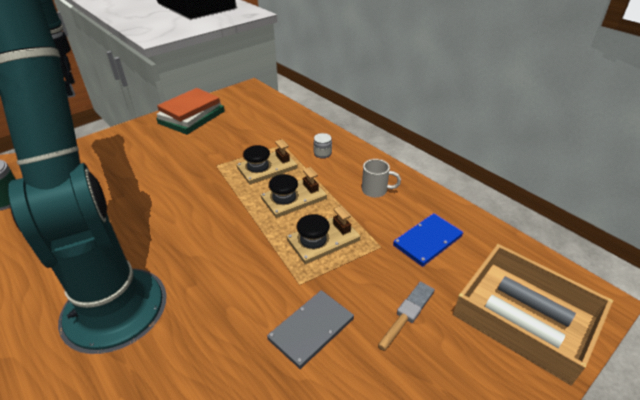

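The top view shows black pads at (209,200), (269,211) and (335,228), with pale tags at (217,174), (276,184) and (341,200). The side view shows the same three at (257,155), (284,184) and (313,226). Possible confusions are the blue plate (396,152) and grey plate (400,288), which are look-alikes of the base and not meant. I choose the three units on the cork mat.

```bash
python3 - <<'E'
from h import *
a=eyes.camera("top"); b=eyes.camera("side")
def blob(p,u,v,r,f):
    im=p["img"][v-r:v+r,u-r:u+r].astype(int); m=f(im).astype(np.uint8)
    n,l,s,c=cv2.connectedComponentsWithStats(m); i=1+np.argmax(s[1:,4]); return c[i]+[u-r,v-r],s[i]
dark=lambda im: im.max(2)<35
pts={}
for n,(pa,ta,pb) in dict(left=((209,200),(217,174),(257,152)),middle=((269,211),(276,184),(284,183)),right=((335,228),(341,199),(313,224))).items():
    c,s=blob(a,*pa,22,dark); X=atz(a,*c,.077)
    c2,s2=blob(b,*pb,20,dark)
    print(n,c,s[2:],X, "side pred",proj(b,X),"side dark",c2,s2[2:])
    T=atz(a,*ta,.080); d=T-X; print("  tag rough",T,"dist",np.hypot(*d[:2]),"ang",np.degrees(np.arctan2(d[1],d[0])))
crop=a["img"][140:260,170:380]; save("crop",cv2.resize(crop,None,fx=3.8,fy=3.8,interpolation=cv2.INTER_CUBIC))
E
```

```text
Traceback (most recent call last):
  File "h.py", line 11, in atz
    o=np.array(p["position"]); r=ray(p,u,v); return o+r*(z-o[2])/r[2]
                                 ~~~^^^^^^^
  File "h.py", line 8, in ray
    R=np.array(p["rotation"]).reshape(3,3)
ValueError: cannot reshape array of size 4 into shape (3,3)
```

```bash
sed -i 's/np.array(p\["rotation"\]).reshape(3,3)/Rot.from_quat(p["rotation"],scalar_first=True).as_matrix()/; 1a from scipy.spatial.transform import Rotation as Rot' h.py
cat > m.py <<'E'
from h import *
a=eyes.camera("top"); b=eyes.camera("side")
def blob(p,u,v,r,f):
    im=p["img"][v-r:v+r,u-r:u+r].astype(int); m=f(im).astype(np.uint8)
    n,l,s,c=cv2.connectedComponentsWithStats(m); i=1+np.argmax(s[1:,4]); return c[i]+[u-r,v-r],s[i]
dark=lambda im: im.max(2)<35
for n,(pa,ta,pb) in dict(left=((209,200),(217,174),(257,152)),middle=((269,211),(276,184),(284,183)),right=((335,228),(341,199),(313,224))).items():
    c,s=blob(a,*pa,22,dark); X=atz(a,*c,.077)
    c2,s2=blob(b,*pb,20,dark)
    print(n,c,s[2:],X, "side pred",proj(b,X),"side dark",c2,s2[2:])
    T=atz(a,*ta,.080); d=T-X; print("  tag rough",T,"dist",np.hypot(*d[:2]),"ang",np.degrees(np.arctan2(d[1],d[0])))
crop=a["img"][140:260,170:380]; save("crop",cv2.resize(crop,None,fx=3.8,fy=3.8,interpolation=cv2.INTER_CUBIC))
E
python3 m.py
```

```text
left [209.28846154 200.41025641] [ 29  28 156] [0.54024112 0.20322042 0.077     ] side pred [256.72990917 152.52211303] side dark [256.17571885 153.74121406] [ 25  17 313]
  tag rough [0.61551886 0.18461542 0.08      ] dist 0.07754278444540758 ang -13.882530460341691
middle [267.32291667 214.41666667] [28 27 96] [0.50257795 0.03903231 0.077     ] side pred [279.25765995 182.71377311] side dark [282.92788462 184.11298077] [ 27  19 416]
  tag rough [0.58863574 0.01695445 0.08      ] dist 0.08884466420344662 ang -14.38874054763764
right [333.3880597  227.32835821] [ 28  28 134] [ 0.46867914 -0.1455379   0.077     ] side pred [312.87545261 222.68386783] side dark [312.69163763 226.33623693] [ 31  24 574]
  tag rough [ 0.54799526 -0.16613289  0.08      ] dist 0.08194632441735036 ang -14.555807005415005
```

View pics/crop.png

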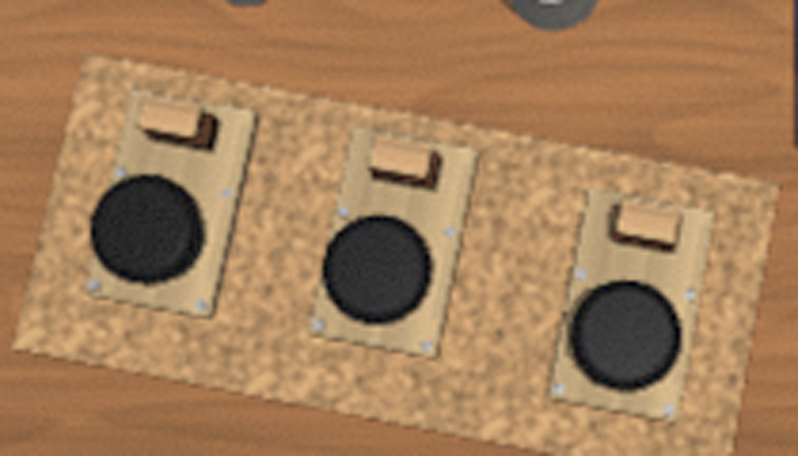

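Pads in full-image pixels are (208.3,199.9), (268.8,210.4) and (334.1,227.8). Tag heads are (214.1,170.9), (274.9,181.4) and (339.3,198.0). All three pads and tags are up, and the pad radius of about 15 px (42 mm) fits the given size.

```bash
cat > g.py <<'E'
from h import *
import json,sys
def rel(target):
    o=env.get_obs(); R=Rot.from_quat(o["orientation"],scalar_first=True).as_matrix()
    return R.T@(np.array(target)-o["tool_pos"])/0.3
E
python3 - <<'E'
from g import *
a=eyes.camera("top"); b=eyes.camera("side")
P={}
for n,pa,ta in [("left",(208.3,199.9),(214.1,170.9)),("middle",(268.8,210.4),(274.9,181.4)),("right",(334.1,227.8),(339.3,198.))]:
    X=atz(a,*pa,.076);T=atz(a,*ta,.079);d=T-X
    print(n,X,T,np.hypot(*d[:2]),np.degrees(np.arctan2(d[1],d[0])),proj(b,X),proj(b,T)); P[n]=[list(X),list(T)]
    cv2.circle(b["img"],tuple(int(round(x)) for x in proj(b,X)),1,(255,0,0),-1);cv2.circle(b["img"],tuple(int(round(x)) for x in proj(b,T)),1,(0,255,0),-1)
json.dump(P,open("P.json","w"))
save("sidechk",cv2.resize(b["img"][130:270,220:380],None,fx=4,fy=4))
X=P["left"][0]; print(rel([X[0],X[1],.15]))
E
```

```text
left [0.54180932 0.20633426 0.076     ] [0.62460223 0.19352595 0.079     ] 0.08377778626354702 -8.794116061631495 [256.60796702 152.17206538] [281.06875853 143.24418617]
middle [0.51404823 0.03538657 0.076     ] [0.59624971 0.02038055 0.079     ] 0.08355994641849555 -10.345528905403985 [283.40685943 181.93438297] [309.72568012 171.86346997]
right [ 0.46748479 -0.14754445  0.076     ] [ 0.5509316  -0.16139886  0.079     ] 0.0845890928358259 -9.4266543840892 [313.03389603 223.61359637] [341.60781705 210.79707685]
[-1.53066358 -0.98665209  0.27096398]
```

View pics/sidechk.png

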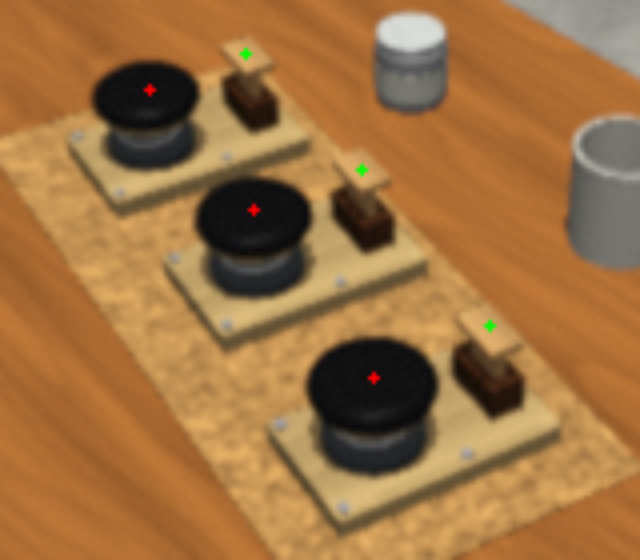

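Red and green dots in the side view sit on all three pads and tags, so both cameras agree. Next I shut the fingers and move towards the left pad.

>>> jog_arm --targets '[0,-0.1,-0.065,0,0,0,-0.1,-0.065,0,0,0,-0.1,-0.065,0,0,0,-0.1,-0.065,0,0,0,-0.1,-0.065,0,0,0,-0.1,-0.065,0,0,0,-0.1,-0.065,0,0,0,-0.1,-0.065,0,0]'

```text
clock: 1.77
tool_pos: [0.3733, 0.4023, 0.2316]
orientation: [0.0, 0.146, 0.989, 0.0]
force: [1.3, -0.0, -0.2]
gripper_width: 0.0001
finger_force: 0.0
```

>>> jog_arm --targets '[0,-0.1,-0.065,0,0,0,-0.1,-0.065,0,0,0,-0.1,-0.065,0,0,0,-0.1,-0.065,0,0,0,-0.1,-0.065,0,0,0,-0.1,-0.065,0,0,0,-0.1,-0.065,0,0,0,0,0,0,0]'

```text
clock: 2.43
tool_pos: [0.5389, 0.2045, 0.2318]
orientation: [0.002, 0.151, 0.988, -0.001]
force: [1.1, -0.6, 0.9]
gripper_width: -0.0003
finger_force: 0.0
```

```bash
cat > s.py <<'E'
from g import *
P=json.load(open("P.json")); o=env.get_obs(); print(o["clock"],o["tool_pos"],o["orientation"],o["force"],o["gripper_width"])
n,i,z=sys.argv[1],int(sys.argv[2]),float(sys.argv[3]); X=P[n][i]; print(rel([X[0],X[1],z]))
E
python3 s.py left 0 0.09
```

```text
2.4333 [0.53890419 0.20447809 0.23176151] [ 0.00209328  0.15127046  0.98848914 -0.00144218] [ 1.0690494  -0.58710965  0.86513806] -0.0003472195614014118
[-0.0052285   0.00984813  0.47254655]
```

>>> jog_arm --targets '[0,0,0,0.1,0,0,0,0,0.1,0,0,0,0,0.1,0,0,0,0,0.1,0,0,0,0,0.06,0,0,0,0,0,0,0,0,0,0,0,0,0,0,0,0]'

```text
clock: 3.1
tool_pos: [0.535, 0.2128, 0.0946]
orientation: [0.001, 0.146, 0.989, 0.001]
force: [0.1, 0.6, 1.1]
gripper_width: 0.0002
finger_force: 0.0
```

```bash
python3 s.py left 0 0.069
```

```text
3.1 [0.5349867  0.21284857 0.09460928] [8.97543783e-04 1.45913793e-01 9.89296726e-01 5.90067290e-04] [0.09757311 0.6039295  1.0688387 ] 0.00023200332887168492
[-0.02790578 -0.01434604  0.0853887 ]
```

>>> jog_arm --targets '[0,-0.03,-0.015,0.03,0,0,0,0,0.03,0,0,0,0,0.03,0,0,0,0,0,0,0,0,0,0,0,0,0,0,0,0,0,0,0,0,0]'

```text
clock: 3.68
tool_pos: [0.5434, 0.2047, 0.0673]
orientation: [0.002, 0.146, 0.989, 0.0]
force: [3.0, -3.0, 6.3]
gripper_width: 0.0
finger_force: 3.4
```

>>> jog_arm --targets '[0,0,0,0,0]'

```text
clock: 3.77
tool_pos: [0.5434, 0.2047, 0.0674]
orientation: [0.002, 0.146, 0.989, 0.0]
force: [3.6, -3.0, 6.1]
gripper_width: 0.0002
finger_force: 3.4
```

>>> jog_arm --targets '[0,0,0,0,0]'

```text
clock: 3.85
tool_pos: [0.5434, 0.2047, 0.0674]
orientation: [0.002, 0.146, 0.989, 0.0]
force: [4.0, -2.9, 6.9]
gripper_width: -0.0001
finger_force: 3.4
```

>>> jog_arm --targets '[0,0,0,0,0]'

```text
clock: 3.93
tool_pos: [0.5434, 0.2047, 0.0674]
orientation: [0.002, 0.146, 0.989, 0.0]
force: [3.0, -2.9, 6.2]
gripper_width: 0.0003
finger_force: 3.4
```

>>> jog_arm --targets '[0,0,0,0,0]'

```text
clock: 4.02
tool_pos: [0.5434, 0.2047, 0.0674]
orientation: [0.002, 0.146, 0.989, 0.0]
force: [2.4, -3.2, 6.7]
gripper_width: 0.0
finger_force: 3.4
```

About 6.4 N at 11.6 mm on the left pad, which fits the medium spring. Now I lift and go to the middle.

>>> jog_arm --targets '[0,0,0,-0.08,0,0,0,0,-0.1,0,0,0,0,0,0]'

```text
clock: 4.27
tool_pos: [0.5438, 0.2066, 0.1247]
orientation: [0.003, 0.146, 0.989, 0.002]
force: [0.9, 0.0, 0.1]
gripper_width: 0.0
finger_force: 0.0
```

```bash
python3 s.py middle 0 0.095
```

```text
4.2667 [0.54384416 0.20663559 0.12471672] [0.00279994 0.14600128 0.98927818 0.00211469] [0.85967568 0.01758959 0.0623837 ] 9.777828474537633e-06
[-0.06933191 -0.57567383  0.09652008]
```

>>> jog_arm --targets '[0,-0.014,-0.115,0,0,0,-0.014,-0.115,0,0,0,-0.014,-0.115,0,0,0,-0.014,-0.115,0,0,0,-0.014,-0.115,0,0,0,0,0,0.05,0,0,0,0,0.05,0,0,0,0,0,0]'

```text
clock: 4.93
tool_pos: [0.5092, 0.0336, 0.0878]
orientation: [-0.003, 0.147, 0.989, -0.001]
force: [-1.0, 0.4, -0.5]
gripper_width: -0.0003
finger_force: 0.0
```

>>> jog_arm --targets '[0,0,0,0,0,0,0,0,0,0]'

```text
clock: 5.1
tool_pos: [0.5117, 0.0348, 0.0905]
orientation: [-0.0, 0.146, 0.989, 0.0]
force: [-1.1, 0.4, 0.4]
gripper_width: -0.0002
finger_force: 0.0
```

```bash
python3 s.py middle 0 0.0675
```

```text
5.1 [0.51171662 0.03477523 0.09045305] [-1.20787202e-04  1.45534990e-01  9.89353093e-01  9.75221933e-05] [-1.12398716  0.43310435  0.37110974] -0.00020760134339390974
[-0.00687643  0.00417755  0.076509  ]
```

>>> jog_arm --targets '[0,0,0,0.025,0,0,0,0,0.025,0,0,0,0,0.027,0,0,0,0,0,0,0,0,0,0,0,0,0,0,0,0,0,0,0,0,0]'

```text
clock: 5.68
tool_pos: [0.5119, 0.0347, 0.0675]
orientation: [0.0, 0.146, 0.989, 0.0]
force: [-0.2, 2.3, 3.5]
gripper_width: 0.0001
finger_force: 1.7
```

>>> jog_arm --targets '[0,0,0,0,0]'

```text
clock: 5.77
tool_pos: [0.5119, 0.0347, 0.0675]
orientation: [0.0, 0.146, 0.989, 0.0]
force: [0.0, 2.1, 2.6]
gripper_width: 0.0
finger_force: 1.7
```

>>> jog_arm --targets '[0,0,0,0,0]'

```text
clock: 5.85
tool_pos: [0.5119, 0.0346, 0.0675]
orientation: [0.0, 0.146, 0.989, 0.0]
force: [1.5, 2.2, 3.1]
gripper_width: -0.0003
finger_force: 1.7
```

>>> jog_arm --targets '[0,0,0,0,0]'

```text
clock: 5.93
tool_pos: [0.5119, 0.0345, 0.0674]
orientation: [0.0, 0.146, 0.989, 0.0]
force: [1.7, 2.7, 3.6]
gripper_width: -0.0001
finger_force: 1.7
```

>>> jog_arm --targets '[0,0,0,-0.08,0,0,0,0,-0.1,0,0,0,0,0,0,0,0,0,0,0]'

```text
clock: 6.27
tool_pos: [0.512, 0.0337, 0.1221]
orientation: [0.001, 0.146, 0.989, 0.0]
force: [-1.0, -1.0, -0.4]
gripper_width: -0.0001
finger_force: 0.0
```

```bash
python3 s.py right 0 0.095
```

```text
6.2667 [0.51204216 0.03365274 0.12214381] [9.27497128e-04 1.46199321e-01 9.89254716e-01 6.59476144e-05] [-0.95445628 -0.98262738 -0.42244905] -0.00013439816436939465
[-0.03236904 -0.62116897  0.09028879]
```

About 3.2 N on the middle pad, so it is the soft one. The right pad must still be pressed.

>>> jog_arm --targets '[0,-0.006,-0.124,0,0,0,-0.006,-0.124,0,0,0,-0.006,-0.124,0,0,0,-0.006,-0.124,0,0,0,-0.006,-0.124,0,0,0,0,0,0.05,0,0,0,0,0.05,0,0,0,0,0,0]'

```text
clock: 6.93
tool_pos: [0.4631, -0.1469, 0.0879]
orientation: [-0.004, 0.147, 0.989, -0.0]
force: [-0.5, 1.6, -0.2]
gripper_width: -0.0002
finger_force: 0.0
```

>>> jog_arm --targets '[0,0,0,0,0,0,0,0,0,0]'

```text
clock: 7.1
tool_pos: [0.4662, -0.1462, 0.0909]
orientation: [-0.001, 0.146, 0.989, -0.0]
force: [-0.8, 0.0, 0.5]
gripper_width: 0.0002
finger_force: 0.0
```

```bash
python3 s.py right 0 0.0675
```

```text
7.1 [ 0.46624384 -0.14617243  0.09093509] [-6.19424773e-04  1.45610484e-01  9.89341802e-01 -4.96769339e-05] [-0.80799392  0.03885768  0.47690664] 0.0001501535017359112
[-0.00537339 -0.00316588  0.07811139]
```

>>> jog_arm --targets '[0,0,0,0.025,0,0,0,0,0.025,0,0,0,0,0.028,0,0,0,0,0,0,0,0,0,0,0,0,0,0,0,0,0,0,0,0,0]'

```text
clock: 7.68
tool_pos: [0.4676, -0.1462, 0.0685]
orientation: [0.001, 0.146, 0.989, 0.0]
force: [-0.8, 0.2, 10.5]
gripper_width: 0.0001
finger_force: 5.5
```

>>> jog_arm --targets '[0,0,0,0,0]'

```text
clock: 7.77
tool_pos: [0.4676, -0.1462, 0.0685]
orientation: [0.001, 0.146, 0.989, 0.0]
force: [-1.4, 1.9, 11.5]
gripper_width: 0.0003
finger_force: 5.5
```

>>> jog_arm --targets '[0,0,0,0,0]'

```text
clock: 7.85
tool_pos: [0.4676, -0.1462, 0.0685]
orientation: [0.001, 0.146, 0.989, 0.0]
force: [-0.2, 0.3, 10.7]
gripper_width: 0.0002
finger_force: 5.5
```

>>> jog_arm --targets '[0,0,0,-0.08,0,0,0,0,-0.1,0,0,0,0,0,0,0,0,0,0,0]'

```text
clock: 8.18
tool_pos: [0.4676, -0.1464, 0.1227]
orientation: [0.002, 0.146, 0.989, 0.0]
force: [0.3, 0.2, -0.7]
gripper_width: 0.0001
finger_force: 0.0
```

```bash
python3 s.py middle 1 0.12
```

```text
8.1833 [ 0.46764844 -0.14638295  0.12273742] [1.60321085e-03 1.45618991e-01 9.89339444e-01 5.75873348e-05] [ 0.32886764  0.19731637 -0.68388328] 0.00010439258155797376
[-0.25029295  0.65581258  0.01029552]
```

The forces are 6.4, 3.2 and 10.9 N from left to right, so the middle unit is the softest. Next I push the middle tag.

>>> jog_arm --targets '[0,-0.042,0.109,0,0,0,-0.042,0.109,0,0,0,-0.042,0.109,0,0,0,-0.042,0.109,0,0,0,-0.042,0.109,0,0,0,-0.042,0.109,0,0,0,0,0,0,0,0,0,0,0,0]'

```text
clock: 8.85
tool_pos: [0.5954, 0.0223, 0.1197]
orientation: [-0.001, 0.144, 0.99, -0.0]
force: [-0.9, -1.1, -1.1]
gripper_width: -0.0
finger_force: 0.0
```

```bash
python3 s.py middle 1 0.09
```

```text
8.85 [0.59535481 0.022298   0.11966819] [-1.23948972e-03  1.43603053e-01  9.89634593e-01 -1.03822750e-05] [-0.93216296 -1.10592505 -1.09774782] -2.347368771190547e-05
[-0.00491893 -0.0052428   0.09888419]
```

>>> jog_arm --targets '[0,-0.008,-0.004,0.05,0,0,0,0,0.05,0,0,0,0,0,0,0,0,0,0.03,0,0,0,0,0.03,0,0,0,0,0.02,0,0,0,0,0.01,0,0,0,0,0,0]'

```text
clock: 9.52
tool_pos: [0.5973, 0.0174, 0.0642]
orientation: [-0.0, 0.146, 0.989, -0.0]
force: [-0.1, -0.1, 0.4]
gripper_width: -0.0
finger_force: 0.0
```

>>> jog_arm --targets '[0,0,0,0.01,0,0,0,0,0.01,0,0,0,0,0.005,0,0,0,0,0,0,0,0,0,0,0,0,0,0,0,0]'

```text
clock: 10.02
tool_pos: [0.5974, 0.0182, 0.0571]
orientation: [-0.0, 0.146, 0.989, 0.0]
force: [-0.0, -0.3, -0.4]
gripper_width: 0.0001
finger_force: 0.0
```

>>> jog_arm --targets '[0,0,0,0.005,0,0,0,0,0.005,0,0,0,0,0,0,0,0,0,0,0]'

```text
clock: 10.35
tool_pos: [0.5976, 0.0182, 0.056]
orientation: [-0.0, 0.146, 0.989, 0.0]
force: [-4.8, 0.8, 14.8]
gripper_width: -0.0001
finger_force: 7.2
```

```bash
python3 - <<'E'
from h import *
b=eyes.camera("side"); o=env.get_obs(); print(o["tool_pos"],o["force"])
save("press",cv2.resize(b["img"][130:270,220:380],None,fx=4,fy=4))
E
```

```text
[0.59755921 0.01816033 0.0559935 ] [-5.07200822  0.83696424 14.95695597]
```

View pics/press.png

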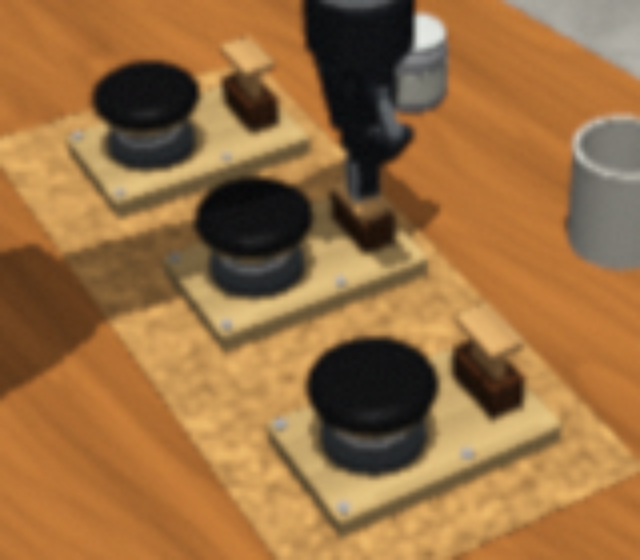

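The middle tag is bottomed on its holder (crop 370,205) at z = 56 mm with 15 N. All pads and the other two tags are up. I lift off and check once more.

>>> jog_arm --targets '[0,0,0,0,0,0,0,0,-0.05,0,0,0,0,-0.1,0,0,0,0,-0.1,0,0,0,0,-0.1,0,0,0,0,0,0,0,0,0,0,0,0,0,0,0,0]'

```text
clock: 11.07
tool_pos: [0.597, 0.0179, 0.1588]
orientation: [-0.0, 0.146, 0.989, 0.0]
force: [-0.4, -0.3, -0.8]
gripper_width: 0.0001
finger_force: 0.0
```

```bash
python3 - <<'E'
from h import *
b=eyes.camera("side"); o=env.get_obs(); print(o["tool_pos"],o["force"])
save("end",cv2.resize(b["img"][130:270,220:380],None,fx=4,fy=4))
E
```

```text
[0.59660596 0.01783842 0.15805603] [-0.55990993 -0.30945705 -0.85608365]
```

View pics/end.png

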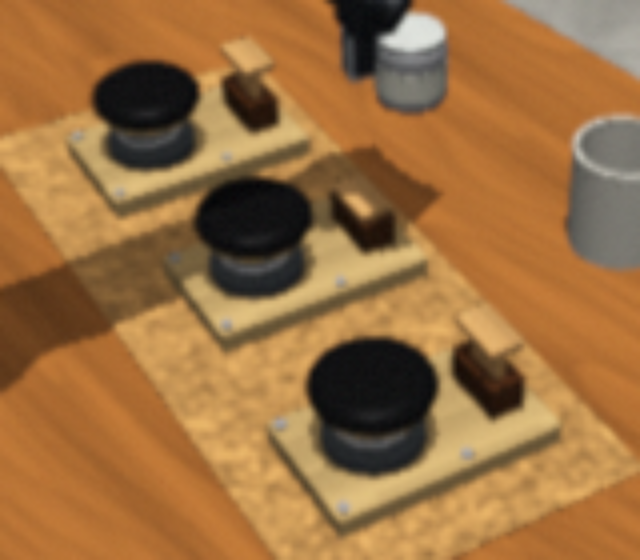

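The middle tag stays down (crop 362,205), the other two tags and all pads are up, and the tin and mug have not moved.

```bash
python3 -c "
from cell import env
print(env.job_done())"
```

```text
the job is handed in; nothing more can be done
None
```

I pressed the pads from left to right and read about 6.4, 3.2 and 10.9 N, so the middle unit is the softest; its tag is fully down, the other two tags and all pads are up, and the job is handed in (the hand-in returned no verdict).

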